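# Close the desk jars from a pile of lids

### The job

The four jars of desk supplies have been refilled and stand open, their lids left in a pile. Take the pile apart and close every jar with the lid that was made for it: flat on the rim with its plug down inside, and the cornered lids in line with their jars. Leave the jars, the ink bottle and the rubber stamp standing where they are.

Things in the scene. Friction and masses are not known exactly. Their poses are not given: they have to be found in the camera images.
- small_round_lid: flat bamboo lid without knob, about 25 g, on top of the pile, on the square lid: plate 50 mm in diameter, 12 mm thick, over a grey centred plug 19 mm in diameter, 8 mm deep. Origin: centre of the plug's underside, z up; the plate spans z = 8 to 20 mm and is gripped by its edge. Closed, the plate lies on the rim of its jar and the plug hangs inside.
- square_lid: flat bamboo lid without knob, about 40 g, third from below in the pile, on the large round lid: plate 58 x 58 mm, 12 mm thick, over a grey centred plug 27 x 27 mm, 8 mm deep. Origin: centre of the plug's underside, z up; the plate spans z = 8 to 20 mm and is gripped by its edge. Closed, the plate lies on the rim of its jar and the plug hangs inside. x and y run square to its edges.
- large_round_lid: flat bamboo lid without knob, about 50 g, second from below in the pile, on the oblong lid: plate 68 mm in diameter, 12 mm thick, over a grey centred plug 37 mm in diameter, 8 mm deep. Origin: centre of the plug's underside, z up; the plate spans z = 8 to 20 mm and is gripped by its edge. Closed, the plate lies on the rim of its jar and the plug hangs inside.
- oblong_lid: flat bamboo lid without knob, about 75 g, at the bottom of the pile, on the table: plate 66 mm (x) by 112 mm (y), 12 mm thick, over a grey centred plug 35 x 81 mm, 8 mm deep. Origin: centre of the plug's underside, z up; the plate spans z = 8 to 20 mm and is gripped by its edge. Closed, the plate lies on the rim of its jar and the plug hangs inside.
- small_round_jar: open white ceramic jar, 44 mm in diameter, 58 mm high, mouth 34 mm in diameter, with brass drawing pins inside well below the rim; loose, 0.25 kg. Origin: centre of its underside, z up. Its own lid overhangs it by 3 mm all round and has 7.5 mm of play each way; closed, the lid's origin is 50 mm above this one.
- square_jar: open white ceramic jar, 52 x 52 mm, 52 mm high, mouth 42 x 42 mm, with paper clips inside well below the rim; loose, 0.32 kg. Origin: centre of its underside, z up. Its own lid overhangs it by 3 mm all round and has 7.5 mm of play each way; closed, the lid's origin is 44 mm above this one. x and y run square to its sides.
- large_round_jar: open white ceramic jar, 62 mm in diameter, 64 mm high, mouth 52 mm in diameter, with steel split rings inside well below the rim; loose, 0.4 kg. Origin: centre of its underside, z up. Its own lid overhangs it by 3 mm all round and has 7.5 mm of play each way; closed, the lid's origin is 56 mm above this one.
- oblong_jar: open white ceramic jar, 60 mm (x) by 106 mm (y), 44 mm high, mouth 50 x 96 mm, with ink cartridges inside well below the rim; loose, 0.45 kg. Origin: centre of its underside, z up. Its own lid overhangs it by 3 mm all round and has 7.5 mm of play each way; closed, the lid's origin is 36 mm above this one.
- ink_bottle: square dark-blue ink bottle with a round black cap, 49 x 49 mm, 57 mm high, loose; stands among the jars and is to be left alone. Origin: centre of its underside, z up.
- rubber_stamp: rubber stamp with a turned wooden handle, foot 25 mm (x) by 56 mm (y), 66 mm high, loose; stands among the jars and is to be left alone. Origin: centre of its underside, z up.

How it is judged:
By the outcome, as a careful person would: the job done as asked, in the order asked, and still so for the second after the job is handed in, with the robot touching nothing.
It also fails if it takes over 99 s, if anything falls off the work surface, if the arm or the gripper's body presses on something with over 40 N, if the wrist force passes 120 N, or if a joint passes its speed limit or range.

### The arm

A 6-joint arm with a two-finger parallel gripper is mounted at the origin on a cart in front of the work surface, level with it; the furniture and walls round the work are solid. World frame = base frame: x ahead of the robot, y to its left, z up, the work surface at z = 0. Lengths are in m, angles in degrees, forces in N, time in s.
With the tool pointing down it reaches from about 0.3 to 0.75 m from the base axis. Payload 8.5 kg.
Tool frame: the origin (TCP) lies at the very end of the fingers, on their centre line; the grasp point (between the pads) lies 19 mm behind it; z points along the fingers, y is the line along which they close (so a half turn about z gives the same grasp; the last joint's range is limited). The gripper opens to 85 mm and grips with 20 to 120 N. Pads are 22 mm wide; open, the fingers measure 114 mm over their backs; the gripper's body (76 mm by 85 mm) begins 54 mm behind the grasp point. The pads swing forward as they close: fully open they stand 13 mm farther back than shut.
Start: joints at [-81.148, 21.807, 74.336, -0, 83.858, -12.336], TCP at [0.199, -0.513, 0.231] pointing down, gripper open.
Joint ranges: [-178.18, 178.18], [-50.72, 133.34], [12.68, 142.11], [-81.47, 261.47], [9.98, 163.14], [-165.26, 165.26]. Speed limits (degrees/s): [136.94, 136.94, 180, 180, 180, 180].

### API

Orientations are given as a 3x3 rotation matrix whose columns are the frame's x, y, z axes.
In Python, from rig import env, imaging gives the robot as it stands. The module is installed in compiled form; this text tells all that it offers.
- The arm moves only by the tool arm_command, never from a script. Its arguments are lists of equal length, an entry for each row: "turn": the turn, a rotation vector about the tool's x, y, z in units of 5 degrees (1.0 is 5 degrees), a list of three; "xyz": the shift along the tool's x, y, z in units of 50 mm (1.0 is 50 mm), a list of three; "claw": the finger opening in mm, from 0 to 85.4. A call has 1 to 12 rows; each row shifts and turns the commanded pose from where the row before left it, along the tool's axes as they then stand; what a row does not reach is not made up. A row lasts 1/10 s, in which the tool goes at most 50 mm and 8.59 degrees, less where a joint would pass 70% of its speed; a pose out of reach is approached as far as the arm can. A call is refused whole if a number of a shift passes 1 or a number of a turn 1, either way. A call with a gripper value outside its range is refused whole. The fingers move at their own pace and stop on an object; "squeeze" is the grip in N (left out, the last holds). Time passes only in rows, so rows that do not move let the fingers close. It gives the time, the measured TCP pose, the force, the opening and the grip force at its end, in the units of the state.
- env.observe(): the state, without advancing time (a new reading comes with each control period).
- imaging.get_image(name): name is "side" or "top" or "wrist"; returns (picture, depth): 480x640x3 uint8, blue, green, red; 480x640 float32, m along the optical axis (not along the pixel's ray), 0 where there is no reading.
- imaging.camera_info(name): a dict with "camera_matrix" (3x3 intrinsics, pixels), "rvec" (rotation vector, rad) and "tvec" (3), from world to camera coordinates, as OpenCV has them. Camera axes: x right, y down, z forward; pixel columns grow to the right and rows downward; lengths in m; the calibration is good to about 2 mm. A picture is of the moment at which its call begins: read the wrist's pose just before it. camera_info takes no time and is no camera call; for the wrist camera it gives the pose at the moment of the call.
- env.close_job(): hands the job in; it is judged then, once.
The state is a dict: "time_s": time; "q": joint angles; "qvel": joint speeds; "joint_efforts": joint torques, N m; "position": TCP position; "tool_rot": TCP orientation; "ft_force": force on the tool from outside, world axes, zero at the start; "wrist_torque": the same for the moment, N m; "grip_width": finger opening in m; "gripper_force": force on a finger pad.
Only numpy, scipy, OpenCV 4.12 (cv2) and the standard library are available. Lean on these libraries where they do the work, as an engineer would, in place of code of your own. Each camera call takes 0.05 s, during which the arm holds its last target. There are 200 camera calls.

## Working session

There is one attempt and no reset: what is moved stays moved. The work goes in short steps, Python scripts to look and compute and a tool call to move; the robot and the scene stay as the last step left them, time stands still between calls to the robot, and variables do not carry over. Pictures are saved under pics/ and viewed, at most 14 in all, crops included, and the job is handed in when it is done.

Besides the shell and the picture viewer there is one more tool, called as name(argument=value, ...) on one line, values as JSON. arm_command: Moves the arm, as the interface text tells. Its arguments: {"type":"object","properties":{"turn":{"type":"array"},"xyz":{"type":"array"},"claw":{"type":"array"},"squeeze":{"type":"number"}},"required":["turn","xyz","claw"]}

```bash
mkdir -p pics
python3 - <<'E'
from rig import env, imaging
import cv2,numpy as np
s=env.observe(); print(s['time_s'],s['position'],s['tool_rot'])
for n in('top','side'):
    im,d=imaging.get_image(n); cv2.imwrite(f'pics/{n}0.png',im); np.save(f'{n}0.npy',d)
    ci=imaging.camera_info(n); R=cv2.Rodrigues(np.array(ci['rvec']))[0]
    print(n,ci['camera_matrix'],-R.T@np.array(ci['tvec']).ravel(),R)
E
```

```text
0.0 [ 0.19872679 -0.51250668  0.23069886] [[ 9.32401094e-01  3.61425169e-01 -2.16504080e-04]
 [ 3.61425069e-01 -9.32399933e-01  1.51138094e-03]
 [ 3.44382720e-04 -1.48746324e-03 -9.99998834e-01]]
top [[476.36689068   0.         317.59668895]
 [  0.         476.36689068 236.7052851 ]
 [  0.           0.           1.        ]] [ 0.37527896 -0.16710744  0.91228845] [[ 0.02543391 -0.99967153 -0.0031527 ]
 [-0.98578887 -0.0245566  -0.16618444]
 [ 0.16605243  0.00733461 -0.98608965]]
side [[491.08326897   0.         328.77596424]
 [  0.         491.08326897 243.63699205]
 [  0.           0.           1.        ]] [0.20719698 0.42806452 0.60390811] [[-0.88873552 -0.45841327 -0.0025395 ]
 [-0.2835538   0.55406769 -0.78269166]
 [ 0.3602033  -0.69488579 -0.62240446]]
```

View pics/top0.png

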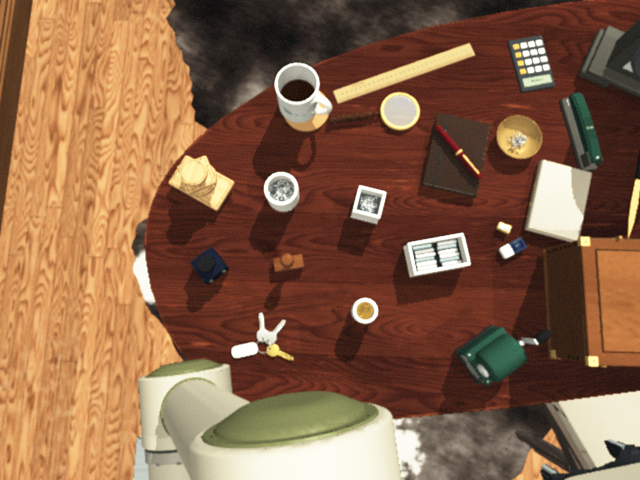

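View pics/side0.png

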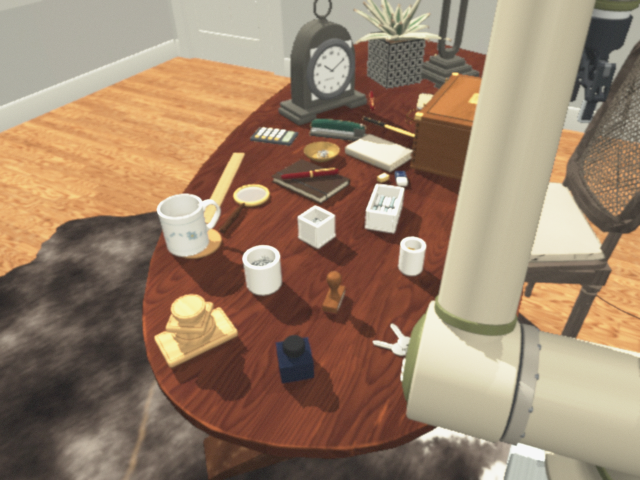

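The top view shows the pile at (203,180), the large round jar at (282,192), square jar (368,205), oblong jar (437,255), small jar (365,310), ink bottle (210,265) and stamp (288,262). The side view agrees, and the pile looks skewed.

```bash
cat > h.py <<'E'
from rig import env, imaging
import cv2,numpy as np
def cloud(n,im=None,d=None,save=None):
    ci=imaging.camera_info(n)
    if d is None: im,d=imaging.get_image(n)
    if save: cv2.imwrite(save,im)
    K=np.array(ci['camera_matrix']);R=cv2.Rodrigues(np.array(ci['rvec']))[0];t=np.array(ci['tvec']).ravel()
    v,u=np.mgrid[:480,:640]
    P=np.stack([(u-K[0,2])/K[0,0]*d,(v-K[1,2])/K[1,1]*d,d],-1)
    W=(P-t)@R; W[d==0]=np.nan
    return im,W
def rect(p):
    (c,wh,a)=cv2.minAreaRect((p*1000).astype(np.float32)); return np.round(c,1),np.round(wh,1),round(a,1)
def circ(p):
    c,r=cv2.minEnclosingCircle((p*1000).astype(np.float32)); return np.round(c,1),round(2*r,1)
E
python3 - <<'E'
from h import *
im=cv2.imread('pics/top0.png');im,W=cloud('top',im,np.load('top0.npy'))
B={'lr':(282,192,25,.064),'sq':(368,205,25,.052),'ob':(437,255,40,.044),'sm':(365,310,22,.058),'ink':(210,265,24,.057),'stamp':(288,262,22,.066)}
print('table z',np.nanmedian(W[290:330,180:230,2]))
for n,(u,v,r,h) in B.items():
    p=W[v-r:v+r,u-r:u+r].reshape(-1,3); q=p[abs(p[:,2]-h)<.005][:,:2]
    print(n,len(q),'zmax',np.round(np.nanpercentile(p[:,2],98),4),rect(q),circ(q),np.median(q,0))
p=W[145:220,160:245].reshape(-1,3)
print(np.histogram(p[:,2],bins=np.arange(-.01,.1,.004)))
for z in(.02,.04,.06,.08):
    q=p[abs(p[:,2]-z)<.005]; print(z,len(q),np.median(q[:,2]),rect(q[:,:2]),circ(q[:,:2]))
    if len(q)>20:
        A=np.c_[q[:,:2],np.ones(len(q))];print('  slope',np.round(np.linalg.lstsq(A,q[:,2],rcond=None)[0],3))
c=cv2.resize(im[140:290,155:315],None,fx=4,fy=4,interpolation=cv2.INTER_CUBIC);cv2.imwrite('pics/c1.png',c)
E
```

```text
table z -0.002716135826469032
lr 282 zmax 0.0643 (array([607.3, -90.3]), array([60.9, 60.2]), 58.2) (array([607.6, -90.5]), 62.3) [ 0.60805252 -0.09034966]
sq 272 zmax 0.052 (array([ 589.4, -254.4]), array([51.4, 53. ]), 76.9) (array([ 589.7, -254.6]), 69.6) [ 0.58863284 -0.25479917]
ob 477 zmax 0.0435 (array([ 496.4, -383.6]), array([ 60. , 106.6]), 11.8) (array([ 495.3, -384. ]), 119.8) [ 0.494804   -0.38217808]
sm 195 zmax 0.0584 (array([ 389.2, -247.8]), array([42.2, 41.7]), 44.7) (array([ 389.6, -248.2]), 43.4) [ 0.38902146 -0.24822958]
ink 237 zmax 0.0578 (array([465.7,  41.7]), array([31.4, 29.1]), 5.9) (array([466. ,  42.6]), 32.4) [0.46605845 0.04140517]
stamp 112 zmax 0.0642 (array([ 475.6, -105.6]), array([21.4, 20.9]), 28.9) (array([ 475.9, -105.1]), 22.9) [ 0.47606572 -0.10543314]
(array([  77, 2364, 1338,   17,    1,   16,  181,  613,   42,    2,   24,
         49,  112,    3,    2,   19,  101,  243,   11,    4,   19,   99,
        444,   28,    0,    0,    0]), array([-0.01 , -0.006, -0.002,  0.002,  0.006,  0.01 ,  0.014,  0.018,
        0.022,  0.026,  0.03 ,  0.034,  0.038,  0.042,  0.046,  0.05 ,
        0.054,  0.058,  0.062,  0.066,  0.07 ,  0.074,  0.078,  0.082,
        0.086,  0.09 ,  0.094,  0.098]))
0.02 814 0.0192840112594726 (array([627.9,  68.7]), array([112. ,  66.3]), 61.9) (array([627.9,  68.7]), 125.1)
  slope [ 0.007 -0.     0.015]
0.04 161 0.03910320954934407 (array([621. ,  64.2]), array([46.8, 66.7]), 28.2) (array([629.6,  68.6]), 67.1)
  slope [0.012 0.013 0.031]
0.06 347 0.059115126964560505 (array([631.5,  68.6]), array([57.6, 58.1]), 24.0) (array([631.4,  68.7]), 77.7)
  slope [0.008 0.003 0.054]
0.08 564 0.07959557068736578 (array([629.4,  68.5]), array([48.4, 48.8]), 84.1) (array([629.8,  68.7]), 49.9)
  slope [ 0.006 -0.001  0.076]
```

View pics/c1.png

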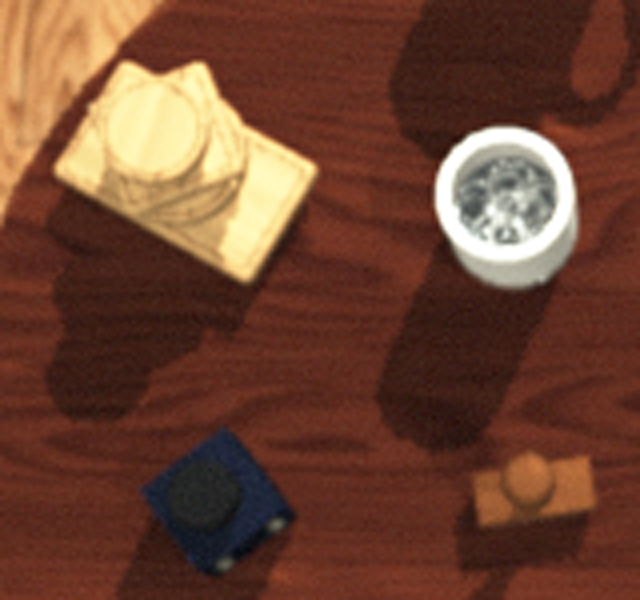

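```bash
cat >> h.py <<'E'
from scipy.spatial.transform import Rotation as Ro
def plan(xyz,yaw):
    "turn (units of 5 deg, tool axes) then shift (units of 50 mm, in the turned tool axes)"
    s=env.observe();R=np.array(s['tool_rot']);y=np.radians(yaw)
    T=np.array([[np.cos(y),np.sin(y),0],[np.sin(y),-np.cos(y),0],[0,0,-1]])
    rv=Ro.from_matrix(R.T@T).as_rotvec(degrees=True)/5
    sh=T.T@(np.array(xyz)/1000-s['position'])/.05
    print('t',round(s['time_s'],2),'pos',np.round(np.array(s['position'])*1000,1),'turn',np.round(rv,3),'shift',np.round(sh,3),'grip',round(s['grip_width']*1000,1),'q6',np.round(s['q'][5],1))
E
python3 - <<'E'
from h import *
plan([629.8,68.7,130],24)
E
```

```text
t 0.1 pos [ 198.7 -512.5  230.8] turn [-0.015 -0.003 -0.562] shift [12.604 -7.113  2.015] grip 85.3 q6 -12.3
```

arm_command(turn=[[-0.015, -0.003, -0.562], [0, 0, 0], [0, 0, 0], [0, 0, 0], [0, 0, 0], [0, 0, 0], [0, 0, 0], [0, 0, 0], [0, 0, 0], [0, 0, 0], [0, 0, 0], [0, 0, 0]], xyz=[[0, 0, 0], [0.6, -0.34, 0], [0.6, -0.34, 0], [0.6, -0.34, 0], [0.6, -0.34, 0], [0.6, -0.34, 0], [0.6, -0.34, 0], [0.6, -0.34, 0], [0.6, -0.34, 0], [0.6, -0.34, 0], [0.6, -0.34, 0], [0.6, -0.34, 0]], claw=[85, 85, 85, 85, 85, 85, 85, 85, 85, 85, 85, 85], squeeze=30)

```text
time_s: 1.3
position: [0.4248, -0.2064, 0.2308]
tool_rot: [[0.914, 0.407, -0.0], [0.407, -0.914, -0.001], [-0.001, 0.001, -1.0]]
ft_force: [-0.2, -1.0, -0.4]
grip_width: 0.0851
gripper_force: 0.0
```

arm_command(turn=[[0, 0, 0], [0, 0, 0], [0, 0, 0], [0, 0, 0], [0, 0, 0], [0, 0, 0], [0, 0, 0], [0, 0, 0], [0, 0, 0], [0, 0, 0], [0, 0, 0], [0, 0, 0]], xyz=[[0.5, -0.28, 0.1], [0.5, -0.28, 0.1], [0.5, -0.28, 0.1], [0.5, -0.28, 0.1], [0.5, -0.28, 0.1], [0.5, -0.28, 0.1], [0.5, -0.28, 0.1], [0.5, -0.28, 0.1], [0.5, -0.28, 0.1], [0.5, -0.28, 0.1], [0.5, -0.28, 0.1], [0.5, -0.28, 0.1]], claw=[85, 85, 85, 85, 85, 85, 85, 85, 85, 85, 85, 85])

```text
time_s: 2.5
position: [0.6304, 0.0687, 0.17]
tool_rot: [[0.914, 0.407, -0.001], [0.407, -0.914, -0.001], [-0.001, 0.001, -1.0]]
ft_force: [1.1, -0.2, 0.4]
grip_width: 0.0851
gripper_force: 0.0
```

Run:
```python
from h import *
plan([629.8,68.7,64],24)
im,W=cloud('wrist',save='pics/w1.png'); p=W.reshape(-1,3)
for z,b in((.08,.026),(.06,.042),(.04,.036)):
    q=p[(abs(p[:,2]-z)<.006)&(np.hypot(p[:,0]-.63,p[:,1]-.0687)<.06)]
    if len(q): print(z,len(q),np.median(q[:,2]),rect(q[:,:2]),circ(q[:,:2]))
im,W=cloud('side',save='pics/s1.png')
```

```text
t 2.5 pos [630.4  68.7 170. ] turn [ 0.01   0.012 -0.   ] shift [-0.011 -0.004  2.12 ] grip 85.1 q6 61.6
0.08 4602 0.08105528833177278 (array([630.4,  68.7]), array([49. , 49.3]), 32.5) (array([630.2,  68.6]), 50.1)
0.06 2494 0.06076480861075603 (array([632.6,  68.6]), array([57.1, 58.1]), 23.6) (array([632.6,  68.5]), 78.3)
0.04 520 0.04072499092573888 (array([640.8,  74.2]), array([44.2, 66.6]), 28.6) (array([631. ,  68.9]), 67.3)
```

Run:
```python
import cv2
im=cv2.imread('pics/s1.png')
cv2.imwrite('pics/s1c.png',cv2.resize(im[180:380,120:320],None,fx=3,fy=3))
```

```text
(no output)
```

View pics/s1c.png

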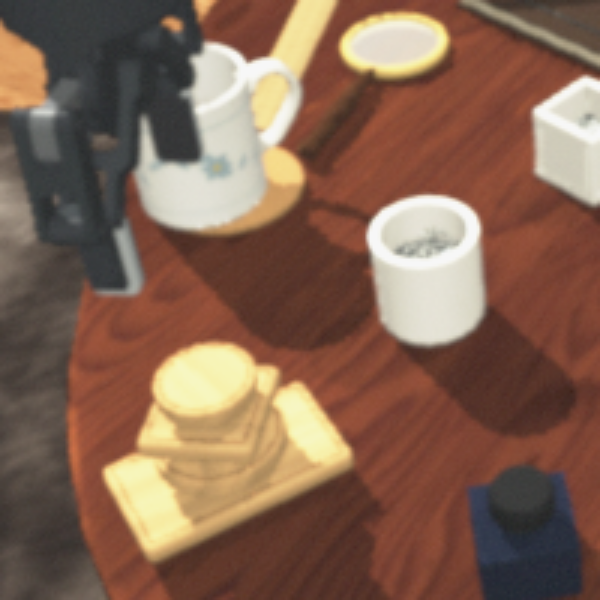

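View pics/w1.png

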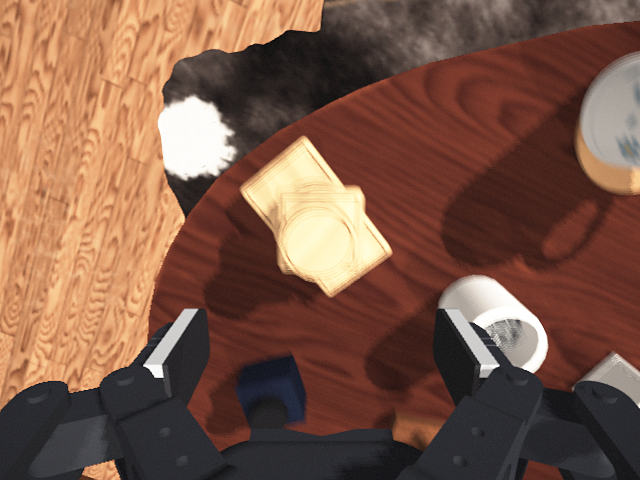

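The side crop shows the pile at (225,430) with the near fingertip above it at (115,290). The wrist view shows the pile centred at (318,235) between the fingers. Next I check the tip height against the TCP.

Run:
```python
from h import *
im,W=cloud('side'); p=W.reshape(-1,3)
q=p[(np.hypot(p[:,0]-.63,p[:,1]-.0687)<.075)&(p[:,2]>.12)&(p[:,2]<.25)]
print(len(q),np.nanpercentile(q[:,2],[0,1,3,10])); k=q[q[:,2]<np.nanpercentile(q[:,2],3)]; print(k[::8])
```

```text
1505 [0.18174131 0.18319094 0.18575468 0.19215343]
[[0.64162413 0.0220749  0.18573702]
 [0.64790704 0.03201814 0.18491969]
 [0.65347857 0.03279829 0.18174131]
 [0.64220765 0.02865207 0.18283793]
 [0.61363575 0.11634842 0.18339779]
 [0.60391166 0.11222377 0.1840907 ]]
```

arm_command(turn=[[0, 0, 0], [0, 0, 0], [0, 0, 0], [0, 0, 0], [0, 0, 0], [0, 0, 0], [0, 0, 0], [0, 0, 0], [0, 0, 0], [0, 0, 0], [0, 0, 0], [0, 0, 0]], xyz=[[0, 0, 0.5], [0, 0, 0.5], [0, 0, 0.5], [0, 0, 0.4], [0, 0, 0.2], [0, 0, 0.12], [0, 0, 0], [0, 0, 0], [0, 0, 0], [0, 0, 0], [0, 0, 0], [0, 0, 0]], claw=[85, 85, 85, 85, 85, 85, 85, 40, 40, 40, 40, 40], squeeze=30)

```text
time_s: 3.85
position: [0.6305, 0.0675, 0.0608]
tool_rot: [[0.914, 0.407, 0.002], [0.407, -0.914, -0.002], [0.001, 0.002, -1.0]]
ft_force: [-0.7, -0.3, 5.5]
grip_width: 0.0485
gripper_force: 30.7
```

arm_command(turn=[[0, 0, 0], [0, 0, 0], [0, 0, 0], [0, 0, 0], [0, 0, 0], [0, 0, 0]], xyz=[[0, 0, -0.05], [0, 0, -0.1], [0, 0, -0.5], [0, 0, -0.8], [0, 0, -0.8], [0, 0, -0.8]], claw=[40, 40, 40, 40, 40, 40])

```text
time_s: 4.45
position: [0.6296, 0.0677, 0.214]
tool_rot: [[0.914, 0.407, 0.0], [0.407, -0.914, -0.001], [-0.0, 0.001, -1.0]]
ft_force: [1.1, 0.7, -0.4]
grip_width: 0.0487
gripper_force: 31.1
```

Run:
```python
from h import *
plan([389.5,-248,160],24)
im,W=cloud('wrist',save='pics/w2.png'); p=W.reshape(-1,3)
for z in(.06,.04,.02):
    q=p[(abs(p[:,2]-z)<.006)&(np.hypot(p[:,0]-.63,p[:,1]-.0687)<.075)]
    if len(q): print(z,len(q),np.median(q[:,2]),rect(q[:,:2]),circ(q[:,:2]))
im,W=cloud('side',save='pics/s2.png')
z=env.observe()['position'][2]
v,u=np.where((im[...,2]>170)&(im[...,1]>130)&(im[...,0]<170)&(np.hypot(W[...,0]-.63,W[...,1]-.0687)<.04)&(W[...,2]>.12))
q=W[v,u]; print(len(q),'lid z-TCP',np.percentile(q[:,2],[1,50,90,99])-z)
t=q[q[:,2]>np.percentile(q[:,2],98)-.004]; print(circ(t[:,:2]), np.round(np.linalg.lstsq(np.c_[t[:,:2],np.ones(len(t))],t[:,2],rcond=None)[0],3))
cv2.imwrite('pics/s2c.png',cv2.resize(im[130:330,110:310],None,fx=3,fy=3))
```

```text
t 4.45 pos [629.6  67.7 214. ] turn [ 0.013  0.006 -0.   ] shift [-6.956  3.816  1.08 ] grip 48.7 q6 61.5
0.06 5137 0.06103917244000727 (array([632.6,  68.6]), array([57.2, 58.1]), 23.5) (array([632.3,  68.5]), 78.3)
0.04 386 0.040540011462046055 (array([640. ,  73.6]), array([46., 67.]), 27.9) (array([630.6,  68.7]), 67.5)
0.02 3767 0.02100517525575901 (array([628.1,  69.1]), array([111.8,  66.3]), 62.0) (array([628.3,  69.4]), 126.3)
455 lid z-TCP [0.01044075 0.0219504  0.13287275 0.1953107 ]
(array([624.3,  85.2]), 62.6) [ 0.433 -0.292  0.165]
```

View pics/s2c.png

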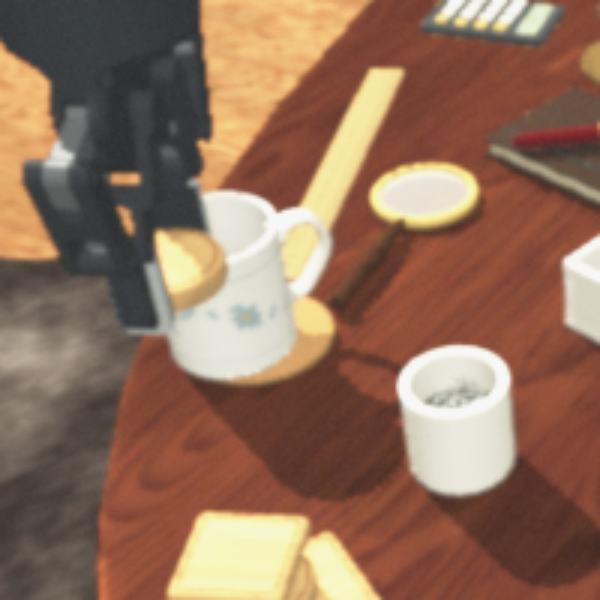

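The lid is held at crop (190,265), and the rest of the pile is undisturbed below it.

arm_command(turn=[[0.013, 0.006, 0], [0, 0, 0], [0, 0, 0], [0, 0, 0], [0, 0, 0], [0, 0, 0], [0, 0, 0], [0, 0, 0], [0, 0, 0], [0, 0, 0], [0, 0, 0], [0, 0, 0]], xyz=[[-0.4, 0.22, 0], [-0.64, 0.35, 0], [-0.64, 0.35, 0], [-0.64, 0.35, 0], [-0.64, 0.35, 0], [-0.64, 0.35, 0], [-0.64, 0.35, 0], [-0.64, 0.35, 0.2], [-0.64, 0.35, 0.2], [-0.64, 0.35, 0.2], [-0.64, 0.35, 0.2], [-0.156, 0.096, 0.28]], claw=[40, 40, 40, 40, 40, 40, 40, 40, 40, 40, 40, 40])

```text
time_s: 5.75
position: [0.3882, -0.2502, 0.1579]
tool_rot: [[0.915, 0.404, 0.0], [0.404, -0.915, -0.001], [-0.0, 0.001, -1.0]]
ft_force: [0.4, 0.4, -1.4]
grip_width: 0.0488
gripper_force: 31.1
```

Run:
```python
from h import *
plan([389.5,-248,50.5],24)
im,W=cloud('side',save='pics/s3.png')
cv2.imwrite('pics/s3c.png',cv2.resize(im[110:310,320:520],None,fx=3,fy=3))
```

```text
t 5.75 pos [ 388.2 -250.2  157.9] turn [ 0.011  0.001 -0.033] shift [ 0.042 -0.03   2.147] grip 48.8 q6 18.6
```

View pics/s3c.png

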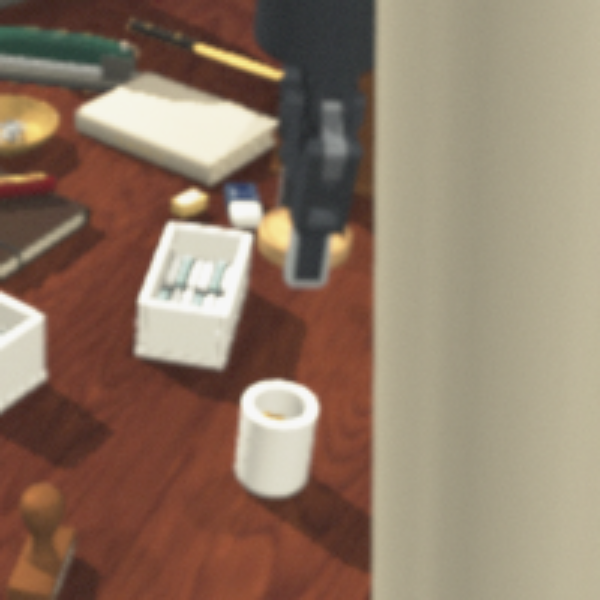

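The held lid is at crop (305,240), level, above the small jar at (278,440). I'll lower it and check before it touches.

arm_command(turn=[[0, 0, 0], [0, 0, 0], [0, 0, 0], [0, 0, 0], [0, 0, 0], [0, 0, 0]], xyz=[[0, 0, 0.5], [0, 0, 0.5], [0, 0, 0.5], [0, 0, 0.2], [0, 0, 0], [0, 0, 0]], claw=[40, 40, 40, 40, 40, 40])

```text
time_s: 6.4
position: [0.3903, -0.2482, 0.0739]
tool_rot: [[0.913, 0.407, 0.001], [0.407, -0.913, -0.001], [0.001, 0.001, -1.0]]
ft_force: [-0.4, -0.4, 0.8]
grip_width: 0.0483
gripper_force: 31.1
```

Run:
```python
from h import *
plan([389.5,-248,50.5],24)
```

```text
t 6.4 pos [ 390.3 -248.2   73.9] turn [ 0.013 -0.007  0.004] shift [-0.014 -0.01   0.469] grip 48.3 q6 18.8
```

arm_command(turn=[[0, 0, 0], [0, 0, 0], [0, 0, 0], [0, 0, 0], [0, 0, 0], [0, 0, 0]], xyz=[[-0.014, -0.01, 0.2], [0, 0, 0.13], [0, 0, 0.06], [0, 0, 0.04], [0, 0, 0.03], [0, 0, 0]], claw=[40, 40, 40, 40, 40, 40])

```text
time_s: 7.0
position: [0.3894, -0.2483, 0.0508]
tool_rot: [[0.914, 0.407, 0.001], [0.407, -0.914, -0.001], [0.001, 0.002, -1.0]]
ft_force: [-0.6, 0.3, 5.5]
grip_width: 0.0485
gripper_force: 31.5
```

Contact came at the expected height (5.5 N). Release, lift and look.

arm_command(turn=[[0, 0, 0], [0, 0, 0], [0, 0, 0], [0, 0, 0], [0, 0, 0], [0, 0, 0], [0, 0, 0], [0, 0, 0], [0, 0, 0]], xyz=[[0, 0, 0], [0, 0, 0], [0, 0, 0], [0, 0, -0.2], [0, 0, -0.4], [0, 0, -0.7], [0, 0, -0.8], [0, 0, -0.8], [0, 0, 0]], claw=[60, 70, 75, 75, 75, 75, 85, 85, 85])

```text
time_s: 7.9
position: [0.3903, -0.2492, 0.2004]
tool_rot: [[0.913, 0.407, 0.007], [0.407, -0.913, -0.008], [0.004, 0.01, -1.0]]
ft_force: [0.7, -0.7, -0.9]
grip_width: 0.0851
gripper_force: 0.0
```

Run:
```python
from h import *
plan([632.3,68.5,110],24)
im,W=cloud('wrist',save='pics/w4.png'); p=W.reshape(-1,3)
q=p[(abs(p[:,2]-.07)<.006)&(np.hypot(p[:,0]-.3895,p[:,1]+.248)<.04)]
print(len(q),np.percentile(q[:,2],[2,50,98]),circ(q[:,:2]),np.round(np.linalg.lstsq(np.c_[q[:,:2],np.ones(len(q))],q[:,2],rcond=None)[0],3))
```

```text
t 7.9 pos [ 390.3 -249.2  200.4] turn [ 0.112 -0.041  0.002] shift [ 7.005 -3.836  1.808] grip 85.1 q6 18.7
3463 [0.06820669 0.07094799 0.07239127] (array([ 390.4, -248.8]), 49.9) [-0.013 -0.005  0.075]
```

Small lid seated, with its top at 70 mm and flat. Next, the square lid.

arm_command(turn=[[0, 0, 0], [0, 0, 0], [0, 0, 0], [0, 0, 0], [0, 0, 0], [0, 0, 0], [0, 0, 0], [0, 0, 0], [0, 0, 0], [0, 0, 0], [0, 0, 0], [0, 0, 0]], xyz=[[0.4, -0.22, 0], [0.64, -0.35, 0], [0.64, -0.35, 0], [0.64, -0.35, 0], [0.64, -0.35, 0], [0.64, -0.35, 0], [0.64, -0.35, 0], [0.64, -0.35, 0], [0.64, -0.35, 0.2], [0.64, -0.35, 0.3], [0.64, -0.35, 0.3], [0.2, -0.11, 0.3]], claw=[85, 85, 85, 85, 85, 85, 85, 85, 85, 85, 85, 85])

```text
time_s: 9.15
position: [0.6314, 0.072, 0.1379]
tool_rot: [[0.913, 0.409, -0.002], [0.409, -0.913, 0.001], [-0.001, -0.001, -1.0]]
ft_force: [1.0, -0.5, 0.3]
grip_width: 0.0848
gripper_force: 0.0
```

arm_command(turn=[[0, 0, 0], [0, 0, 0]], xyz=[[0, 0, 0], [0, 0, 0]], claw=[85, 85])

```text
time_s: 9.35
position: [0.6302, 0.0686, 0.1398]
tool_rot: [[0.914, 0.406, -0.001], [0.406, -0.914, -0.0], [-0.001, -0.0, -1.0]]
ft_force: [-0.1, -0.2, -0.0]
grip_width: 0.0852
gripper_force: 0.0
```

Run:
```python
from h import *
plan([632.3,68.5,43],23.7)
```

```text
t 9.35 pos [630.2  68.6 139.8] turn [-0.003  0.016  0.056] shift [0.038 0.019 1.936] grip 85.2 q6 61.6
```

arm_command(turn=[[0, 0.016, 0.056], [0, 0, 0], [0, 0, 0], [0, 0, 0], [0, 0, 0], [0, 0, 0], [0, 0, 0], [0, 0, 0], [0, 0, 0], [0, 0, 0], [0, 0, 0], [0, 0, 0]], xyz=[[0.038, 0.019, 0], [0, 0, 0.5], [0, 0, 0.5], [0, 0, 0.5], [0, 0, 0.3], [0, 0, 0.136], [0, 0, 0], [0, 0, 0], [0, 0, 0], [0, 0, 0], [0, 0, 0], [0, 0, 0]], claw=[85, 85, 85, 85, 85, 85, 85, 48, 48, 48, 48, 48], squeeze=30)

```text
time_s: 10.55
position: [0.6338, 0.0692, 0.0448]
tool_rot: [[0.916, 0.402, 0.004], [0.402, -0.916, 0.0], [0.004, 0.002, -1.0]]
ft_force: [-1.5, -1.0, 6.7]
grip_width: 0.0569
gripper_force: 32.2
```

arm_command(turn=[[0, 0, 0], [0, 0, 0], [0, 0, 0], [0, 0, 0], [0, 0, 0], [0, 0, 0], [0, 0, 0]], xyz=[[0, 0, -0.05], [0, 0, -0.15], [0, 0, -0.5], [0, 0, -0.8], [0, 0, -0.8], [0, 0, -0.8], [0, 0, 0]], claw=[48, 48, 48, 48, 48, 48, 48])

```text
time_s: 11.25
position: [0.6347, 0.0693, 0.2051]
tool_rot: [[0.915, 0.402, 0.013], [0.402, -0.915, -0.0], [0.012, 0.005, -1.0]]
ft_force: [-0.2, -0.1, -0.3]
grip_width: 0.0569
gripper_force: 32.2
```

Run:
```python
from h import *
plan([589.5,-254.5,200],-13.1)
im,W=cloud('wrist',save='pics/w5.png'); p=W.reshape(-1,3)
for z in(.04,.02):
    q=p[(abs(p[:,2]-z)<.006)&(np.hypot(p[:,0]-.63,p[:,1]-.0687)<.075)]
    if len(q): print(z,len(q),np.median(q[:,2]),rect(q[:,:2]),circ(q[:,:2]))
```

```text
t 11.25 pos [634.7  69.3 205.1] turn [ 0.017 -0.148  7.366] shift [0.587 6.513 0.102] grip 56.9 q6 61.9
0.04 4981 0.04106513806098918 (array([632.5,  69.8]), array([62.5, 67.1]), 23.0) (array([630.3,  68.6]), 68.0)
0.02 3452 0.021033619176781593 (array([628.3,  69.2]), array([111.6,  66.2]), 62.0) (array([628.4,  69.1]), 126.4)
```

View pics/w5.png

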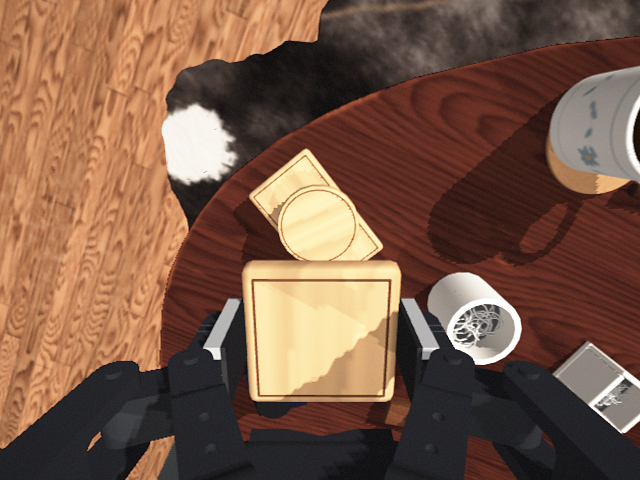

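The square lid is held squarely at (322,330), and the large round lid still sits centred on the oblong one at (317,225).

arm_command(turn=[[0, -0.12, 0.92], [0, 0, 0.92], [0, 0, 0.92], [0, 0, 0.92], [0, 0, 0.92], [0, 0, 0.92], [0, 0, 0.92], [0, 0, 0.92]], xyz=[[0, 0, 0], [0, 0, 0], [0, 0, 0], [0, 0, 0], [0, 0, 0], [0, 0, 0], [0, 0, 0], [0, 0, 0]], claw=[48, 48, 48, 48, 48, 48, 48, 48])

```text
time_s: 12.1
position: [0.6323, 0.0694, 0.197]
tool_rot: [[0.973, -0.23, -0.011], [-0.23, -0.973, -0.003], [-0.01, 0.005, -1.0]]
ft_force: [-0.3, 0.4, -0.8]
grip_width: 0.057
gripper_force: 32.2
```

arm_command(turn=[[0, 0, 0], [0, 0, 0], [0, 0, 0], [0, 0, 0], [0, 0, 0], [0, 0, 0], [0, 0, 0], [0, 0, 0], [0, 0, 0], [0, 0, 0], [0, 0, 0], [0, 0, 0]], xyz=[[0.05, 0.6, 0], [0.05, 0.6, 0], [0.05, 0.6, 0], [0.05, 0.6, 0], [0.05, 0.6, 0], [0.05, 0.6, 0], [0.05, 0.6, 0], [0.05, 0.6, 0], [0.05, 0.6, 0], [0.05, 0.6, 0], [0.087, 0.513, 0], [0, 0, 0]], claw=[48, 48, 48, 48, 48, 48, 48, 48, 48, 48, 48, 48])

```text
time_s: 13.3
position: [0.5868, -0.2573, 0.1982]
tool_rot: [[0.973, -0.23, -0.01], [-0.23, -0.973, -0.002], [-0.01, 0.005, -1.0]]
ft_force: [0.1, 0.2, -1.5]
grip_width: 0.0572
gripper_force: 32.2
```

Run:
```python
from h import *
plan([589.5,-254.5,49],-13.1)
im,W=cloud('wrist',save='pics/w6.png'); p=W.reshape(-1,3)
for nm,c,z,r in(('sq',(.5895,-.2545),.052,.05),('lr',(.6076,-.0905),.064,.045),('ob',(.496,-.384),.044,.08)):
    q=p[(abs(p[:,2]-z)<.006)&(np.hypot(p[:,0]-c[0],p[:,1]-c[1])<r)]
    if len(q): print(nm,len(q),np.median(q[:,2]),rect(q[:,:2]),circ(q[:,:2]))
```

```text
t 13.3 pos [ 586.8 -257.3  198.2] turn [ 0.055  0.11  -0.036] shift [ 0.04  -0.067  2.984] grip 57.2 q6 69.2
sq 1763 0.05250225034143244 (array([ 590.1, -255. ]), array([52. , 52.5]), 76.4) (array([ 590.3, -254.9]), 71.3)
lr 2219 0.06455519272365495 (array([608.3, -91.4]), array([61.1, 62. ]), 56.6) (array([608.4, -91.2]), 63.2)
ob 2941 0.044051649334491974 (array([ 497.3, -384.2]), array([ 61.5, 105.8]), 12.2) (array([ 497.8, -383.9]), 119.2)
```

Run:
```python
from h import *
plan([591.4,-255.2,72],-13.4)
```

```text
t 13.35 pos [ 587.1 -255.6  198.4] turn [0.047 0.11  0.039] shift [ 0.083 -0.027  2.528] grip 57.2 q6 69.3
```

arm_command(turn=[[0.047, 0.11, 0.039], [0, 0, 0], [0, 0, 0], [0, 0, 0], [0, 0, 0], [0, 0, 0], [0, 0, 0], [0, 0, 0], [0, 0, 0]], xyz=[[0.083, -0.027, 0], [0, 0, 0.5], [0, 0, 0.5], [0, 0, 0.5], [0, 0, 0.5], [0, 0, 0.35], [0, 0, 0.178], [0, 0, 0], [0, 0, 0]], claw=[48, 48, 48, 48, 48, 48, 48, 48, 48])

```text
time_s: 14.25
position: [0.5929, -0.2541, 0.0743]
tool_rot: [[0.973, -0.229, 0.003], [-0.229, -0.973, -0.002], [0.004, 0.001, -1.0]]
ft_force: [-0.1, 0.3, -0.6]
grip_width: 0.0572
gripper_force: 32.2
```

Run:
```python
from h import *
plan([591.4,-255.2,48.5],-13.4)
```

```text
t 14.25 pos [ 592.9 -254.1   74.3] turn [ 0.015 -0.042  0.031] shift [-0.024  0.029  0.515] grip 57.2 q6 69.6
```

arm_command(turn=[[0.015, -0.042, 0.031], [0, 0, 0], [0, 0, 0], [0, 0, 0], [0, 0, 0], [0, 0, 0], [0, 0, 0]], xyz=[[-0.024, 0.029, 0.1], [0, 0, 0.15], [0, 0, 0.1], [0, 0, 0.06], [0, 0, 0.06], [0, 0, 0.04], [0, 0, 0]], claw=[48, 48, 48, 48, 48, 48, 48])

```text
time_s: 14.95
position: [0.5911, -0.2555, 0.0488]
tool_rot: [[0.973, -0.232, -0.0], [-0.232, -0.973, 0.0], [-0.0, -0.0, -1.0]]
ft_force: [-2.8, 0.2, 5.1]
grip_width: 0.057
gripper_force: 32.9
```

arm_command(turn=[[0, 0, 0], [0, 0, 0], [0, 0, 0], [0, 0, 0], [0, 0, 0], [0, 0, 0], [0, 0, 0], [0, 0, 0], [0, 0, 0]], xyz=[[0, 0, 0], [0, 0, 0], [0, 0, 0], [0, 0, -0.2], [0, 0, -0.4], [0, 0, -0.7], [0, 0, -0.8], [0, 0, -0.8], [0, 0, 0]], claw=[66, 76, 80, 80, 80, 80, 85, 85, 85])

```text
time_s: 15.85
position: [0.5927, -0.2566, 0.1999]
tool_rot: [[0.973, -0.232, 0.009], [-0.232, -0.973, -0.006], [0.01, 0.004, -1.0]]
ft_force: [-0.1, 0.0, -0.9]
grip_width: 0.0849
gripper_force: 0.0
```

Run:
```python
from h import *
plan([630.4,68.7,140],61.9)
im,W=cloud('wrist',save='pics/w7.png'); p=W.reshape(-1,3)
q=p[(abs(p[:,2]-.064)<.006)&(np.hypot(p[:,0]-.59,p[:,1]+.2548)<.05)]
print(len(q),np.percentile(q[:,2],[2,50,98]),rect(q[:,:2]),np.round(np.linalg.lstsq(np.c_[q[:,:2],np.ones(len(q))],q[:,2],rcond=None)[0],3))
```

```text
t 15.85 pos [ 592.7 -256.6  199.9] turn [  0.11   -0.066 -15.064] shift [ 6.094 -2.399  1.199] grip 84.9 q6 69.5
5671 [0.06196634 0.06498948 0.0664874 ] (array([ 590. , -254.5]), array([58.2, 57.4]), 76.6) [-0.011  0.004  0.072]
```

View pics/w7.png

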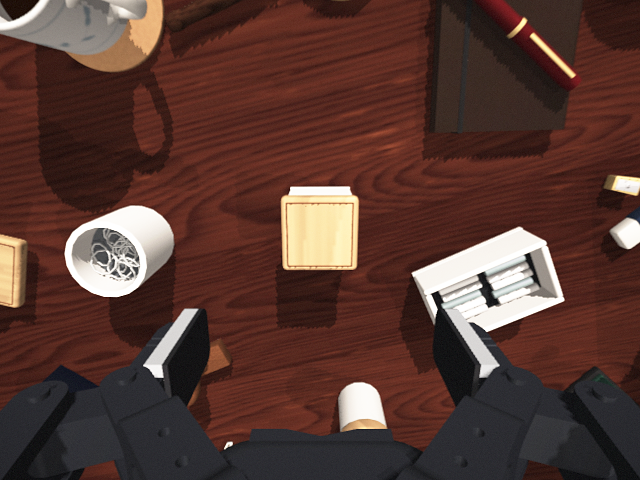

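Square lid sits squarely on its jar at (320,232), top at 64 mm, aligned to 0.2°. The other jars are unmoved. Next, the large round lid.

arm_command(turn=[[0.08, -0.06, -0.96], [0, 0, -1], [0, 0, -1], [0, 0, -1], [0, 0, -1], [0, 0, -1], [0, 0, -1], [0, 0, -1], [0, 0, -1], [0, 0, -1], [0, 0, -1], [0, 0, -1]], xyz=[[0, 0, 0], [0, 0, 0], [0, 0, 0], [0, 0, 0], [0, 0, 0], [0, 0, 0], [0, 0, 0], [0, 0, 0], [0, 0, 0], [0, 0, 0], [0, 0, 0], [0, 0, 0]], claw=[85, 85, 85, 85, 85, 85, 85, 85, 85, 85, 85, 85])

```text
time_s: 17.1
position: [0.5906, -0.2553, 0.1918]
tool_rot: [[0.687, 0.726, -0.007], [0.726, -0.687, 0.01], [0.002, -0.012, -1.0]]
ft_force: [-0.6, -0.2, 0.0]
grip_width: 0.0848
gripper_force: 0.0
```

arm_command(turn=[[0, 0, -1], [0, 0, -1], [0, 0, -1], [0, 0, -0.1], [0, 0, 0], [0, 0, 0], [0, 0, 0], [0, 0, 0], [0, 0, 0], [0, 0, 0], [0, 0, 0], [0, 0, 0]], xyz=[[0, 0, 0], [0, 0, 0], [0, 0, 0], [0, 0, 0], [0.75, -0.3, 0], [0.75, -0.3, 0], [0.75, -0.3, 0], [0.75, -0.3, 0], [0.75, -0.3, 0], [0.75, -0.3, 0], [0.75, -0.3, 0], [0.75, -0.3, 0]], claw=[85, 85, 85, 85, 85, 85, 85, 85, 85, 85, 85, 85])

```text
time_s: 18.3
position: [0.6264, 0.0672, 0.1949]
tool_rot: [[0.474, 0.881, -0.006], [0.881, -0.474, 0.009], [0.005, -0.01, -1.0]]
ft_force: [0.4, 0.4, 0.1]
grip_width: 0.0852
gripper_force: 0.0
```

arm_command(turn=[[0, 0, 0], [0, 0, 0]], xyz=[[0, 0, 0], [0, 0, 0]], claw=[85, 85])

```text
time_s: 18.5
position: [0.6264, 0.0661, 0.1949]
tool_rot: [[0.471, 0.882, -0.006], [0.882, -0.471, 0.008], [0.004, -0.009, -1.0]]
ft_force: [-0.1, -1.2, -0.4]
grip_width: 0.0849
gripper_force: 0.0
```

Run:
```python
from h import *
plan([630.4,68.7,23],61.9)
```

```text
t 18.5 pos [626.4  66.1 194.9] turn [-0.106 -0.051 -0.006] shift [0.083 0.046 3.437] grip 84.9 q6 23.2
```

arm_command(turn=[[-0.106, -0.051, 0], [0, 0, 0], [0, 0, 0], [0, 0, 0], [0, 0, 0], [0, 0, 0], [0, 0, 0], [0, 0, 0], [0, 0, 0]], xyz=[[0.083, 0.046, 0], [0, 0, 0.5], [0, 0, 0.5], [0, 0, 0.5], [0, 0, 0.5], [0, 0, 0.5], [0, 0, 0.3], [0, 0, 0], [0, 0, 0]], claw=[85, 85, 85, 85, 85, 85, 85, 85, 85])

```text
time_s: 19.4
position: [0.6312, 0.0673, 0.0559]
tool_rot: [[0.473, 0.881, 0.002], [0.881, -0.473, -0.0], [0.001, 0.001, -1.0]]
ft_force: [-0.5, -0.1, 0.3]
grip_width: 0.0849
gripper_force: 0.0
```

Run:
```python
from h import *
plan([630.4,68.7,23],61.9)
```

```text
t 19.4 pos [631.2  67.3  55.9] turn [ 0.017 -0.008 -0.023] shift [ 0.017 -0.028  0.658] grip 84.9 q6 23.6
```

arm_command(turn=[[0.017, 0, -0.023], [0, 0, 0], [0, 0, 0], [0, 0, 0], [0, 0, 0], [0, 0, 0], [0, 0, 0], [0, 0, 0]], xyz=[[0.017, -0.028, 0.3], [0, 0, 0.25], [0, 0, 0.108], [0, 0, 0], [0, 0, 0], [0, 0, 0], [0, 0, 0], [0, 0, 0]], claw=[85, 85, 85, 85, 58, 58, 58, 58], squeeze=30)

```text
time_s: 20.2
position: [0.6305, 0.0695, 0.0234]
tool_rot: [[0.47, 0.883, 0.002], [0.883, -0.47, 0.001], [0.001, 0.001, -1.0]]
ft_force: [-0.3, -0.4, 6.1]
grip_width: 0.066
gripper_force: 34.0
```

arm_command(turn=[[0, 0, 0], [0, 0, 0], [0, 0, 0], [0, 0, 0], [0, 0, 0], [0, 0, 0], [0, 0, 0]], xyz=[[0, 0, 0], [0, 0, -0.05], [0, 0, -0.15], [0, 0, -0.6], [0, 0, -0.8], [0, 0, -0.8], [0, 0, -0.8]], claw=[58, 58, 58, 58, 58, 58, 58])

```text
time_s: 20.9
position: [0.6296, 0.0695, 0.1845]
tool_rot: [[0.47, 0.883, -0.0], [0.883, -0.47, 0.001], [0.001, -0.001, -1.0]]
ft_force: [-0.1, -0.3, -1.2]
grip_width: 0.0662
gripper_force: 34.0
```

Run:
```python
from h import *
plan([608.1,-91,160],61.9)
im,W=cloud('wrist',save='pics/w8.png'); p=W.reshape(-1,3)
q=p[(abs(p[:,2]-.02)<.006)&(np.hypot(p[:,0]-.63,p[:,1]-.0687)<.075)]
print(len(q),np.median(q[:,2]),rect(q[:,:2]),circ(q[:,:2]))
```

```text
t 20.9 pos [629.6  69.5 184.5] turn [-0.01  -0.007  0.017] shift [-3.034  1.132  0.49 ] grip 66.2 q6 23.6
7899 0.02106757892775403 (array([634.4,  80.6]), array([84.8, 66.2]), 62.0) (array([634.1,  80.2]), 105.7)
```

View pics/w8.png

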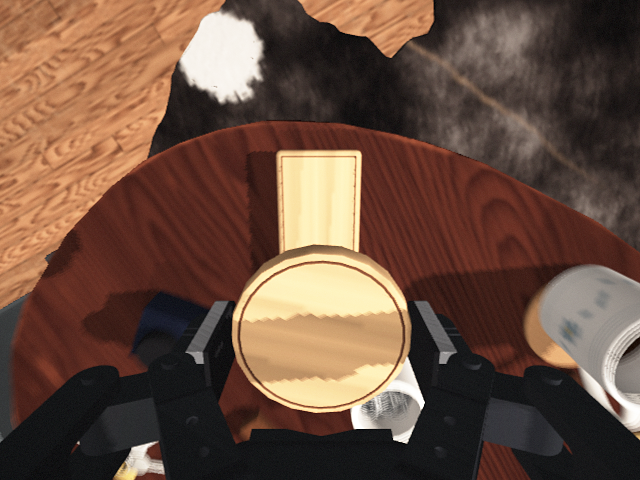

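The large round lid is held level at (322,335). The oblong lid is still in place behind it.

arm_command(turn=[[0, 0, 0], [0, 0, 0], [0, 0, 0], [0, 0, 0], [0, 0, 0], [0, 0, 0], [0, 0, 0], [0, 0, 0], [0, 0, 0], [0, 0, 0], [0, 0, 0], [0, 0, 0]], xyz=[[-0.5, 0.187, 0], [-0.5, 0.187, 0], [-0.5, 0.187, 0], [-0.5, 0.187, 0], [-0.5, 0.187, 0], [-0.534, 0.197, 0], [0, 0, 0.5], [0, 0, 0.5], [0, 0, 0.5], [0, 0, 0.4], [0, 0, 0.15], [0, 0, 0]], claw=[58, 58, 58, 58, 58, 58, 58, 58, 58, 58, 58, 58])

```text
time_s: 22.15
position: [0.6084, -0.0909, 0.0793]
tool_rot: [[0.47, 0.883, -0.002], [0.883, -0.47, 0.001], [0.0, -0.002, -1.0]]
ft_force: [-0.5, 1.0, -0.9]
grip_width: 0.066
gripper_force: 34.0
```

arm_command(turn=[[0, 0, 0]], xyz=[[0, 0, 0]], claw=[58])

```text
time_s: 22.25
position: [0.6092, -0.0911, 0.081]
tool_rot: [[0.47, 0.883, 0.001], [0.883, -0.47, 0.0], [0.001, 0.001, -1.0]]
ft_force: [0.5, -0.6, -0.1]
grip_width: 0.0655
gripper_force: 34.0
```

Run:
```python
from h import *
plan([608.1,-91,59.2],61.9)
```

```text
t 22.25 pos [609.2 -91.1  81. ] turn [ 0.011 -0.01   0.018] shift [-0.008 -0.02   0.435] grip 65.5 q6 8.5
```

arm_command(turn=[[0, 0, 0], [0, 0, 0], [0, 0, 0], [0, 0, 0], [0, 0, 0], [0, 0, 0]], xyz=[[-0.008, -0.02, 0.15], [0, 0, 0.13], [0, 0, 0.08], [0, 0, 0.05], [0, 0, 0.03], [0, 0, 0]], claw=[58, 58, 58, 58, 58, 58])

```text
time_s: 22.85
position: [0.6075, -0.0908, 0.0594]
tool_rot: [[0.47, 0.883, -0.0], [0.883, -0.47, 0.001], [0.001, -0.0, -1.0]]
ft_force: [-6.1, 1.8, 11.9]
grip_width: 0.0661
gripper_force: 35.2
```

arm_command(turn=[[0, 0, 0], [0, 0, 0], [0, 0, 0], [0, 0, 0], [0, 0, 0], [0, 0, 0], [0, 0, 0], [0, 0, 0], [0, 0, 0]], xyz=[[0, 0, -0.02], [0, 0, 0], [0, 0, 0], [0, 0, 0], [0, 0, -0.2], [0, 0, -0.6], [0, 0, -0.8], [0, 0, -0.8], [0, 0, 0]], claw=[70, 78, 85, 85, 85, 85, 85, 85, 85])

```text
time_s: 23.75
position: [0.6097, -0.0916, 0.1855]
tool_rot: [[0.47, 0.883, 0.01], [0.883, -0.47, -0.003], [0.002, 0.011, -1.0]]
ft_force: [1.3, 0.2, -0.0]
grip_width: 0.0848
gripper_force: 0.0
```

Run:
```python
from h import *
plan([628.4,69,80],61.9)
im,W=cloud('wrist',save='pics/w9.png'); p=W.reshape(-1,3)
q=p[(abs(p[:,2]-.076)<.008)&(np.hypot(p[:,0]-.608,p[:,1]+.091)<.05)]
print(len(q),np.percentile(q[:,2],[2,50,98]),circ(q[:,:2]),np.round(np.linalg.lstsq(np.c_[q[:,:2],np.ones(len(q))],q[:,2],rcond=None)[0],3))
```

```text
t 23.75 pos [609.7 -91.6 185.5] turn [ 0.121 -0.027  0.018] shift [ 3.009 -1.183  2.11 ] grip 84.8 q6 8.5
7391 [0.07472223 0.0770004  0.0783715 ] (array([608.2, -92.2]), 67.8) [-0.005 -0.008  0.079]
```

Large round lid seated, top at 76 mm. Next, the oblong lid.

arm_command(turn=[[0.121, -0.027, 0.018], [0, 0, 0], [0, 0, 0], [0, 0, 0], [0, 0, 0], [0, 0, 0], [0, 0, 0], [0, 0, 0], [0, 0, 0], [0, 0, 0], [0, 0, 0], [0, 0, 0]], xyz=[[0.5, -0.197, 0], [0.5, -0.197, 0], [0.5, -0.197, 0], [0.5, -0.197, 0], [0.5, -0.197, 0], [0.5, -0.197, 0], [0, 0, 0.5], [0, 0, 0.5], [0, 0, 0.5], [0, 0, 0.5], [0, 0, 0], [0, 0, 0]], claw=[85, 85, 85, 85, 85, 85, 85, 85, 85, 85, 85, 85])

```text
time_s: 25.0
position: [0.625, 0.0696, 0.0793]
tool_rot: [[0.471, 0.882, -0.012], [0.882, -0.471, 0.004], [-0.002, -0.012, -1.0]]
ft_force: [0.4, -0.5, 0.5]
grip_width: 0.085
gripper_force: 0.0
```

Run:
```python
from h import *
plan([628.3,69,3.5],61.9)
```

```text
t 25.0 pos [625.   69.6  79.3] turn [-0.138  0.024 -0.002] shift [0.021 0.063 1.516] grip 85.0 q6 23.6
```

arm_command(turn=[[-0.13, 0.024, 0], [0, 0, 0], [0, 0, 0], [0, 0, 0], [0, 0, 0], [0, 0, 0]], xyz=[[0.021, 0.063, 0], [0, 0, 0.5], [0, 0, 0.4], [0, 0, 0.1], [0, 0, 0], [0, 0, 0]], claw=[85, 85, 85, 85, 85, 85])

```text
time_s: 25.6
position: [0.6292, 0.069, 0.0307]
tool_rot: [[0.471, 0.882, 0.003], [0.882, -0.471, 0.0], [0.001, 0.003, -1.0]]
ft_force: [0.7, -0.1, 0.6]
grip_width: 0.0851
gripper_force: 0.0
```

Run:
```python
from h import *
plan([628.3,69,3.5],61.9)
```

```text
t 25.6 pos [629.2  69.   30.7] turn [ 0.029 -0.016 -0.   ] shift [-0.009 -0.016  0.545] grip 85.1 q6 23.6
```

arm_command(turn=[[0.029, -0.016, 0], [0, 0, 0], [0, 0, 0], [0, 0, 0], [0, 0, 0], [0, 0, 0], [0, 0, 0], [0, 0, 0], [0, 0, 0]], xyz=[[-0.009, -0.016, 0.25], [0, 0, 0.2], [0, 0, 0.09], [0, 0, 0], [0, 0, 0], [0, 0, 0], [0, 0, 0], [0, 0, 0], [0, 0, 0]], claw=[85, 85, 85, 85, 56, 56, 56, 56, 56], squeeze=45)

```text
time_s: 26.5
position: [0.6278, 0.069, 0.0028]
tool_rot: [[0.471, 0.882, -0.001], [0.882, -0.471, 0.0], [-0.0, -0.001, -1.0]]
ft_force: [-0.5, 0.0, 4.2]
grip_width: 0.065
gripper_force: 50.5
```

arm_command(turn=[[0, 0, 0], [0, 0, 0], [0, 0, 0], [0, 0, 0], [0, 0, 0], [0, 0, 0], [0, 0, 0]], xyz=[[0, 0, -0.05], [0, 0, -0.15], [0, 0, -0.6], [0, 0, -0.8], [0, 0, -0.8], [0, 0, -0.8], [0, 0, 0]], claw=[56, 56, 56, 56, 56, 56, 56])

```text
time_s: 27.2
position: [0.6298, 0.069, 0.1686]
tool_rot: [[0.471, 0.882, 0.008], [0.882, -0.471, -0.001], [0.003, 0.007, -1.0]]
ft_force: [0.8, -1.2, -0.8]
grip_width: 0.0647
gripper_force: 50.3
```

Run:
```python
from h import *
plan([497,-384,165],102)
im,W=cloud('wrist',save='pics/w10.png')
```

```text
t 27.2 pos [629.8  69.  168.6] turn [ 9.500e-02 -6.000e-03 -8.019e+00] shift [-8.309 -4.482  0.072] grip 64.7 q6 23.7
```

View pics/w10.png

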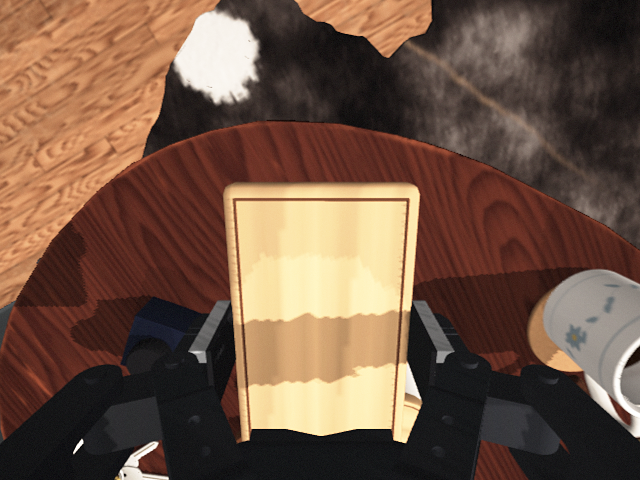

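The oblong lid is held straight at (320,310). Now I turn it to the jar's line and carry it over.

arm_command(turn=[[0, 0, -0.5], [0, 0, -1], [0, 0, -1], [0, 0, -1], [0, 0, -1], [0, 0, -1], [0, 0, -1], [0, 0, -1], [0, 0, -0.52], [0, 0, 0]], xyz=[[0, 0, 0], [0, 0, 0], [0, 0, 0], [0, 0, 0], [0, 0, 0], [0, 0, 0], [0, 0, 0], [0, 0, 0], [0, 0, 0], [0, 0, 0]], claw=[56, 56, 56, 56, 56, 56, 56, 56, 56, 56])

```text
time_s: 28.25
position: [0.6271, 0.069, 0.1607]
tool_rot: [[-0.208, 0.978, -0.006], [0.978, 0.208, 0.0], [0.002, -0.005, -1.0]]
ft_force: [-0.0, -0.0, -0.5]
grip_width: 0.065
gripper_force: 50.3
```

arm_command(turn=[[0, 0, 0], [0, 0, 0], [0, 0, 0], [0, 0, 0], [0, 0, 0], [0, 0, 0], [0, 0, 0], [0, 0, 0], [0, 0, 0], [0, 0, 0], [0, 0, 0], [0, 0, 0]], xyz=[[-0.4, -0.216, 0], [-0.64, -0.345, 0], [-0.74, -0.4, 0], [-0.74, -0.4, 0], [-0.74, -0.4, 0], [-0.74, -0.4, 0], [-0.74, -0.4, 0], [-0.74, -0.4, 0], [-0.74, -0.4, 0], [-0.74, -0.4, 0], [-0.74, -0.4, 0], [-0.609, -0.321, 0]], claw=[56, 56, 56, 56, 56, 56, 56, 56, 56, 56, 56, 56])

```text
time_s: 29.45
position: [0.4937, -0.3858, 0.1614]
tool_rot: [[-0.205, 0.979, -0.004], [0.979, 0.205, 0.001], [0.002, -0.003, -1.0]]
ft_force: [0.1, -0.4, -0.0]
grip_width: 0.0649
gripper_force: 50.3
```

arm_command(turn=[[0, 0, 0], [0, 0, 0]], xyz=[[0, 0, 0], [0, 0, 0]], claw=[56, 56])

```text
time_s: 29.65
position: [0.4944, -0.384, 0.1614]
tool_rot: [[-0.206, 0.979, -0.004], [0.979, 0.206, 0.002], [0.003, -0.003, -1.0]]
ft_force: [-0.7, 0.3, 0.1]
grip_width: 0.0646
gripper_force: 50.3
```

Run:
```python
from h import *
plan([497,-384,65],102)
```

```text
t 29.65 pos [ 494.4 -384.   161.4] turn [-0.038 -0.031 -0.028] shift [-0.011  0.051  1.928] grip 64.6 q6 -60.5
```

arm_command(turn=[[-0.038, -0.031, -0.028], [0, 0, 0], [0, 0, 0], [0, 0, 0], [0, 0, 0], [0, 0, 0], [0, 0, 0], [0, 0, 0]], xyz=[[-0.011, 0.051, 0], [0, 0, 0.5], [0, 0, 0.5], [0, 0, 0.5], [0, 0, 0.3], [0, 0, 0.1], [0, 0, 0], [0, 0, 0]], claw=[56, 56, 56, 56, 56, 56, 56, 56])

```text
time_s: 30.45
position: [0.4983, -0.384, 0.0685]
tool_rot: [[-0.211, 0.978, 0.002], [0.978, 0.211, -0.003], [-0.003, 0.002, -1.0]]
ft_force: [-0.0, 0.8, -0.3]
grip_width: 0.0646
gripper_force: 50.3
```

Run:
```python
from h import *
plan([497,-384,38.7],102)
```

```text
t 30.45 pos [ 498.3 -384.    68.5] turn [0.019 0.038 0.033] shift [ 0.006 -0.025  0.596] grip 64.6 q6 -60.5
```

arm_command(turn=[[0.019, 0.038, 0.033], [0, 0, 0], [0, 0, 0], [0, 0, 0], [0, 0, 0], [0, 0, 0], [0, 0, 0], [0, 0, 0]], xyz=[[0.006, -0.025, 0.2], [0, 0, 0.15], [0, 0, 0.09], [0, 0, 0.06], [0, 0, 0.05], [0, 0, 0.03], [0, 0, 0.02], [0, 0, 0]], claw=[56, 56, 56, 56, 56, 56, 56, 56])

```text
time_s: 31.25
position: [0.4964, -0.3841, 0.0387]
tool_rot: [[-0.208, 0.978, -0.001], [0.978, 0.208, 0.0], [0.001, -0.001, -1.0]]
ft_force: [-2.7, 2.7, 8.5]
grip_width: 0.0644
gripper_force: 51.3
```

arm_command(turn=[[0, 0, 0], [0, 0, 0], [0, 0, 0], [0, 0, 0], [0, 0, 0], [0, 0, 0], [0, 0, 0], [0, 0, 0], [0, 0, 0], [0, 0, 0], [0, 0, 0], [0, 0, 0]], xyz=[[0, 0, 0], [0, 0, 0], [0, 0, 0], [0, 0, 0], [0, 0, -0.2], [0, 0, -0.6], [0, 0, -0.8], [0, 0, -0.8], [0, 0, -0.8], [0, 0, -0.5], [0, 0, 0], [0, 0, 0]], claw=[70, 78, 85, 85, 85, 85, 85, 85, 85, 85, 85, 85])

```text
time_s: 32.45
position: [0.4965, -0.3842, 0.2228]
tool_rot: [[-0.207, 0.978, -0.001], [0.978, 0.207, 0.001], [0.001, -0.001, -1.0]]
ft_force: [-0.4, 1.0, -0.8]
grip_width: 0.0853
gripper_force: 0.0
```

Run:
```python
from h import *
im,W=cloud('top',save='pics/t9.png'); plan([400,-480,220],102)
B={'lr':(.608,-.091,.076),'sq':(.590,-.2547,.064),'ob':(.4965,-.384,.056),'sm':(.3895,-.248,.070),'ink':(.466,.042,.057),'stamp':(.476,-.105,.066)}
def rep(W,B):
  p=W.reshape(-1,3)
  for n,(x,y,h) in B.items():
    q=p[(abs(p[:,2]-h)<.005)&(np.hypot(p[:,0]-x,p[:,1]-y)<.075)]
    if len(q)>10: print(n,len(q),np.round(np.percentile(q[:,2],[2,50,98]),4),rect(q[:,:2]),circ(q[:,:2]))
rep(W,B); print('wrist'); im,W=cloud('wrist',save='pics/w11.png'); rep(W,{'ob':B['ob']})
print('side'); im,W=cloud('side',save='pics/s11.png'); rep(W,B)
```

```text
t 32.5 pos [ 496.3 -384.   221.8] turn [-0.017 -0.03  -0.007] shift [-1.478 -2.282  0.035] grip 85.3 q6 -60.5
lr 1040 [0.0725 0.0754 0.0784] (array([607.5, -92. ]), array([66.1, 65.7]), 2.7) (array([607.8, -91.9]), 67.7)
sq 958 [0.0597 0.0629 0.066 ] (array([ 588.9, -253.7]), array([57.9, 58.2]), 76.1) (array([ 588.3, -253.2]), 76.7)
ink 238 [0.0529 0.0564 0.059 ] (array([466.2,  42.2]), array([30.4, 29.6]), 64.0) (array([465.9,  42.6]), 32.5)
stamp 106 [0.0611 0.0632 0.0668] (array([ 475.6, -105.9]), array([20.6, 20.2]), 47.7) (array([ 475.1, -105.4]), 22.4)
wrist
ob 10503 [0.0549 0.057  0.0585] (array([ 497.9, -384.7]), array([ 66. , 110.7]), 11.9) (array([ 497.3, -384.9]), 127.0)
side
lr 860 [0.0719 0.0761 0.0779] (array([606.6, -90.4]), array([65.8, 67. ]), 15.3) (array([608. , -90.7]), 70.0)
sq 569 [0.06   0.0641 0.0664] (array([ 587.7, -252. ]), array([59.3, 58.6]), 77.3) (array([ 586.8, -251.4]), 77.4)
ob 995 [0.052  0.0563 0.0583] (array([ 497.5, -382.6]), array([ 66.5, 117.9]), 12.4) (array([ 498.1, -383.3]), 128.0)
sm 279 [0.0656 0.0702 0.0721] (array([ 398.2, -243.8]), array([30.6, 51. ]), 22.5) (array([ 388.8, -247.6]), 51.3)
ink 333 [0.0524 0.057  0.0591] (array([464.8,  43.2]), array([31., 30.]), 2.2) (array([465. ,  42.8]), 32.3)
stamp 106 [0.0612 0.064  0.0669] (array([ 475.8, -104.5]), array([21. , 22.2]), 61.7) (array([ 476.4, -104.3]), 24.6)
```

View pics/s11.png

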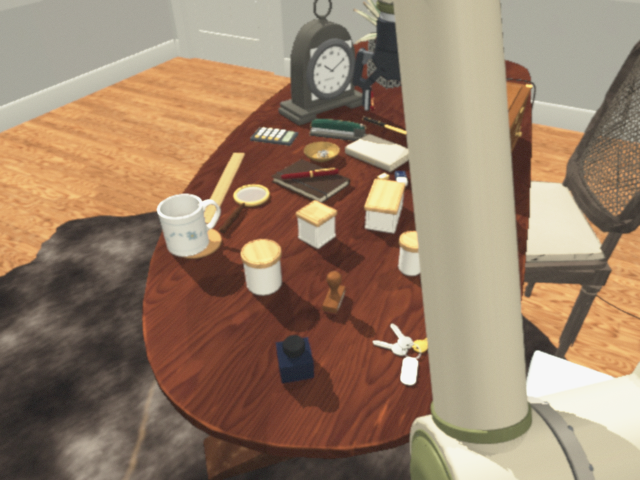

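All four jars are closed: large round (262,265), square (317,222), oblong (384,205) and small (411,252). The lid heights match, and the ink bottle (294,358) and stamp (334,290) haven't moved.

```bash
python3 -c "
from rig import env
print(env.close_job())"
```

```text
the job is handed in; nothing more can be done
None
```

All four jars are closed with their own lids, each flat on the rim with the two cornered lids in line with their jars; the ink bottle and stamp stand where they were, and the job was handed in at about 33 s.

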